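Index the titration rack: park the spring plunger, turn the rack, lock it again

TASK

The rotary beaker rack is locked by the spring plunger with the T-handle at its rim. Pull the plunger up, twist it into its rest notch so that it stays up by itself, and turn the rack by its centre handle until the largest beaker stands under the electrode; then twist the plunger back so that it drops fully home and locks the rack. Keep the beakers upright in their nests and do not disturb the other things.

Things in the scene. Friction and masses are not known exactly. Their poses are not given: they have to be found in the camera images.
- changer: fixed titration stand, 350 mm across: grey round foot, aluminium bracket with the plunger, steel post with a short arm that holds the electrode (top 149 mm). Origin: on the worktop, on the vertical axis about which the rack turns; x towards the electrode, z up. About that axis the electrode lies at bearing 0, the plunger at -135 deg (anticlockwise positive from above), 134 mm out
- rack (a joint): rack angle, rad, anticlockwise from above positive, 0 at the start, stops at -3.6 and 3.6. Aluminium disc 284 mm across, top at 30 mm; four black nest rings 7 mm high, 55 mm inside, centres 88 mm from the axis, 90 deg apart; rim notches midway between. Locks at 0 and every quarter turn, a nest then being under the electrode. Turns freely (0.03 N m) when unlocked, stays where left
- rack_handle (a point): black bar handle on top of the rack's centre column, turns with the rack: 72 mm long (the point's x), 14 mm thick (its y), 20 mm high, rounded edges. Point: middle of the bar, on the rack's axis, at height 175 mm. No part of the stand is higher than 149 mm
- plunger (a joint): lift of the spring plunger, m: 0 = home, its 8 mm round-tipped pin in an 11 mm rim notch; 0.008 = pin riding on the rim; 0.0115 = in the rest notch; lift above 0.0145 to twist it (either way) between home slot and rest notch; stop 0.018. The spring pulls down with 3 N (home) to 7 N (top). The pin draws the rack true if the notch is within about 2 mm (1 deg)
- t_handle (a joint): twist of the T-handle about its vertical axis, rad, anticlockwise from above positive: 0 = its cross pin stands over the deep slot of the steel collar, the only place where the plunger can go home; 1.57 or -1.57 = over the two shallow rest notches (3 mm deep, play 0.1 rad), which hold it up. Stops at -1.8 and 1.8
- t_grip: steel T-bar of the plunger: 60 mm long (its x), 12 mm thick (its y), 16 mm high. Origin: middle of the bar, on the plunger's vertical axis, at height 92 mm when home, rising with the plunger; the collar below it ends at height 69 mm and is 32 mm across. At home the bar points to the rack's axis, in the rest notch it lies across that line
- electrode (a point): point on the axis of the electrode head, just below the electrode's tip, 104 mm above the worktop, 88 mm from the rack's axis
- beaker_large: the largest beaker: clear glass with spout, 100 ml, 53 mm across, 68 mm high; standing in a nest of the rack. Origin: centre of its underside (the glass wall's axis lies 2 mm off it towards the body's y)
- beaker_small_1: small clear glass beaker with spout, 44 mm across, 56 mm high, in a nest. Origin: centre of its underside
- beaker_small_2: another small beaker of the same shape, 44 mm across, 56 mm high, in a nest. Origin: centre of its underside
- wash_bottle: bystander: white squeeze wash bottle with red cap and bent spout, 67 x 110 mm, 204 mm high. Origin: centre of its underside
- acid_bottle: bystander: amber screw-cap bottle, 60 mm across, 135 mm high. Origin: centre of its underside
- flask_250: bystander: stoppered volumetric flask, 80 mm across, 237 mm high. Origin: centre of its underside
Not all that is in view belongs to the job. Leave any red look-alike of the beaker_large alone.

How it is judged:
By the outcome, as a careful person would: the job done as asked, in the order asked, and still so for the second after the job is handed in, with the robot touching nothing.
It also fails if it takes over 69 s, if anything falls off the work surface, if the arm or the gripper's body presses on something with over 40 N, if the wrist force passes 120 N, or if a joint passes its speed limit or range.

ROBOT

A 6-joint arm with a two-finger parallel gripper is mounted at the origin on the work surface; the furniture and walls round the work are solid. World frame = base frame: x ahead of the robot, y to its left, z up, the work surface at z = 0. Lengths are in m, angles in rad, forces in N, time in s.
With the tool pointing down it reaches from about 0.225 to 0.875 m from the base axis. Payload 3.4 kg.
Tool frame: the origin (TCP) lies between the finger pads; the fingertips stand 8 mm ahead of it and the grasp point (between the pads) lies 11 mm behind it; z points along the fingers, y is the line along which they close (so a half turn about z gives the same grasp; the last joint's range is limited). The gripper opens to 85 mm and grips with 20 to 120 N. Pads are 22 mm wide; open, the fingers measure 114 mm over their backs; the gripper's body (76 mm by 85 mm) begins 54 mm behind the grasp point. The pads swing forward as they close: fully open they stand 13 mm farther back than shut.
Start: joints at [1.146, 0.276, 1.505, -0, 1.361, -0.121], TCP at [0.172, 0.549, 0.239] pointing down, gripper open.
Joint ranges: [-2.89, 2.89], [-0.75, 2.08], [0.22, 2.7], [-1.18, 4.32], [0.11, 2.71], [-2.7, 2.7]. Speed limits (rad/s): [2.57, 2.57, 3.14, 3.14, 3.14, 3.14].

INTERFACE

Orientations are given as a unit quaternion [w, x, y, z].
In Python, from rig import manip gives the robot as it stands.
- The arm moves only by the tool move_arm, never from a script. Its argument "deltas" is a list that holds one entry, the list of rows, each a list of 5 numbers: the shift along the tool's x, y, z normalised to -1 to 1, where 1 is 80 cm, then the turn about the tool's z normalised to -1 to 1, where 1 is 120 degrees, then the closure, from -1 (fully open) to 1 (shut). In form: [[[tx, ty, tz, twist, grip], ...]]. A call has 1 to 12 rows; each row is the pose to reach, as a shift and turn from the pose commanded when the call began, along the tool's axes at that moment; what a row does not reach only later rows make up. A row lasts 1/10 s, in which the tool goes at most 50 mm and 8.59 degrees, less where a joint would pass 70% of its speed; a pose out of reach is approached as far as the arm can. A call with a number of a shift or a turn outside -1 to 1 is refused whole. A call with a gripper value outside its range is refused whole. The fingers move at their own pace and stop on an object; "squeeze" is the grip in N (left out, the last holds). Time passes only in rows, so rows that repeat a pose let the fingers close. It gives the time, the measured TCP pose, the force, the opening and the grip force at its end, in the units of the state.
- manip.get_state(): the state, without advancing time (a new reading comes with each control period).
- manip.get_image(name): name is "side" or "top"; returns the picture (480x640x3 uint8, red, green, blue); there is no depth.
- manip.camera_params(name): a dict with "fx", "fy", "cx", "cy" (pixels), "R" (3x3) and "t" (3): a world point X has camera coordinates R X + t. Camera axes: x right, y down, z forward; pixel columns grow to the right and rows downward; lengths in m; the calibration is good to about 2 mm. A picture is of the moment at which its call begins. camera_params takes no time and is no camera call.
- manip.sign_off(): hands the job in; it is judged then, once.
The state is a dict: "clock": time; "qpos": joint angles; "qd": joint speeds; "effort": joint torques, N m; "position": TCP position; "ee_rot": TCP orientation; "contact_force": force on the tool from outside, world axes, zero at the start; "moment": the same for the moment, N m; "width": finger opening in m; "gripper_force": force on a finger pad.
Only numpy, scipy, OpenCV 4.12 (cv2) and the standard library are available. Lean on these libraries where they do the work, as an engineer would, in place of code of your own. Each camera call takes 0.05 s, during which the arm holds its last target. There are 200 camera calls.

## Working session

There is one attempt and no reset: what is moved stays moved. The work goes in short steps, Python scripts to look and compute and a tool call to move; the robot and the scene stay as the last step left them, time stands still between calls to the robot, and variables do not carry over. Pictures are saved under pics/ and viewed, at most 10 in all, crops included, and the job is handed in when it is done.

Besides the shell and the picture viewer there is one more tool, called after ">>>" as name(argument=value, ...) on one line, values as JSON. move_arm: Moves the arm, as the interface text tells. Scaled input: -1 to 1 covers 80 cm each way for a shift and 120 degrees each way for a turn. Its arguments: {"type":"object","properties":{"deltas":{"type":"array","items":{"type":"array","items":{"type":"array","items":{"type":"number","minimum":-1,"maximum":1}}}},"squeeze":{"type":"number"}},"required":["deltas"]}

```bash
mkdir -p pics
python3 - <<'E'
from rig import manip
import cv2
s=manip.get_state();print(s)
for n in("top","side"):
    im=manip.get_image(n);cv2.imwrite(f"pics/{n}0.png",im[:,:,::-1]);print(n,manip.camera_params(n))
E
```

```text
{'clock': 0.0, 'qpos': array([ 1.14597402e+00,  2.76596461e-01,  1.50615717e+00,  5.51686094e-06,
        1.36072393e+00, -1.20987208e-01]), 'qd': array([ 1.39478316e-03, -7.04792707e-04,  3.88163831e-04,  3.26578750e-04,
       -5.70685020e-05,  8.35543445e-04]), 'effort': array([-4.65656740e-04, -4.16759670e+01, -2.45800155e+01, -5.67284478e-04,
        1.08783631e-02, -1.10865454e-05]), 'position': array([0.17180401, 0.54817358, 0.23842931]), 'ee_rot': array([-2.56617109e-04,  1.51334378e-01,  9.88482179e-01, -9.06849494e-04]), 'contact_force': array([-0.66905588, -0.4772561 ,  0.04737974]), 'moment': array([-0.04944469,  0.01252241,  0.04475992]), 'gripper_force': 0.0, 'width': 0.08496512048616688}
top {'fx': 549.228455030818, 'fy': 549.228455030818, 'cx': 327.6973542302015, 'cy': 235.81956747645657, 'R': array([[ 0.12208234, -0.99251794,  0.00200856],
       [-0.97254098, -0.12002863, -0.19939201],
       [ 0.19814123,  0.02238883, -0.97991775]]), 't': array([-0.08633454,  0.53553527,  1.35748757])}
side {'fx': 456.1369802835318, 'fy': 456.1369802835318, 'cx': 319.2779866336107, 'cy': 240.7892399871886, 'R': array([[-0.84659636,  0.53222615,  0.00314991],
       [ 0.43880716,  0.70132236, -0.56177862],
       [-0.30120237, -0.47421753, -0.82728161]]), 't': array([ 0.45646471, -0.1430747 ,  1.21767515])}
```

View pics/top0.png

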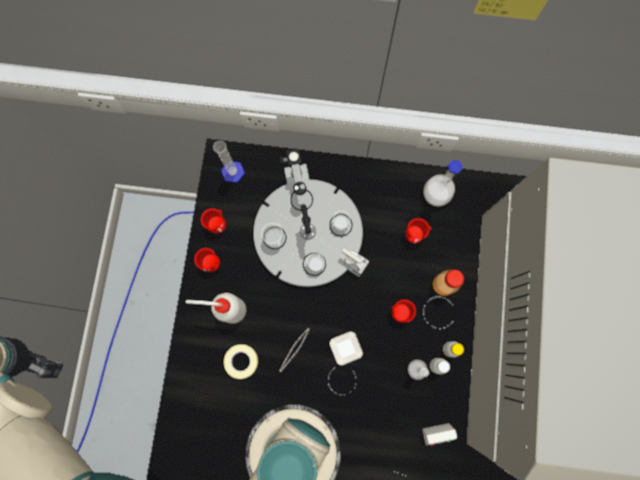

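View pics/side0.png

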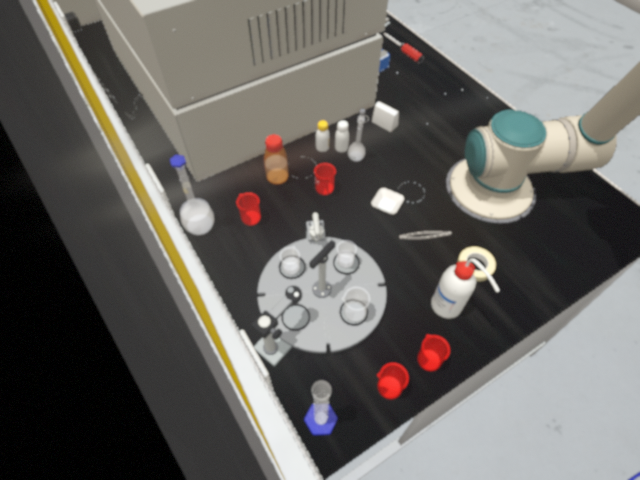

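The top view shows the rack centre near (308,232), electrode (300,190), plunger (355,262) and an empty nest under the electrode. Beakers stand at (273,237), (341,224) and (315,264). The side view shows beakers at (354,305), (346,258) and (292,263), with the bar handle at (322,252). Red look-alikes, not wanted: top (213,220), (207,260), (417,231), (403,311). I'll check the choice in a close crop with measurements.

```bash
cat > h.py <<'E'
from rig import manip
import numpy as np, cv2
P={n:manip.camera_params(n) for n in("top","side")}
def ray(n,u,v):
    p=P[n];R=np.array(p["R"]);d=R.T@[(u-p["cx"])/p["fx"],(v-p["cy"])/p["fy"],1];return -R.T@np.array(p["t"]),d
def pl(n,u,v,z):
    o,d=ray(n,u,v);return o+d*(z-o[2])/d[2]
def tri(a,b):
    (o,d),(q,e)=ray("top",*a),ray("side",*b)
    s=np.linalg.lstsq(np.c_[d,-e],q-o,rcond=None)[0];x,y=o+s[0]*d,q+s[1]*e
    return (x+y)/2,np.linalg.norm(x-y)
def proj(n,X):
    p=P[n];c=np.array(p["R"])@X+p["t"];return np.array([p["fx"]*c[0]/c[2]+p["cx"],p["fy"]*c[1]/c[2]+p["cy"]])
E
python3 - <<'E'
from h import *
t=cv2.imread("pics/top0.png");s=cv2.imread("pics/side0.png")
# disc: ellipse fits of the grey rim
for n,im,box in(("top",t,(240,170,375,295)),("side",s,(250,230,395,360))):
    x0,y0,x1,y1=box;g=cv2.cvtColor(im,6)[y0:y1,x0:x1]
    m=cv2.morphologyEx(((g>95)*255).astype(np.uint8),cv2.MORPH_OPEN,np.ones((9,9)))
    c=max(cv2.findContours(m,0,1)[0],key=cv2.contourArea)
    h=cv2.convexHull(c);e=cv2.fitEllipse(c)
    w=np.array([pl(n,p[0][0]+x0,p[0][1]+y0,.03)[:2] for p in c]).astype(np.float32)
    A=np.c_[2*w,np.ones(len(w))];r=np.ones(len(w),bool)
    for _ in range(8):
        q=np.linalg.lstsq(A[r],(w[r]**2).sum(1),rcond=None)[0];rad=np.sqrt(q[2]+q[0]**2+q[1]**2)
        r=abs(np.hypot(*(w-q[:2]).T)-rad)<.004 if _>2 else abs(np.hypot(*(w-q[:2]).T)-rad)<.012
    print(n,"centre",q[:2],"rad",rad,r.mean())
print("plunger",tri((349,257),(316,222)),"handle",tri((306,219),(322,252)),"electrode",tri((300,188),(293,294)))
a=cv2.resize(t[165:295,235:380],None,fx=4,fy=4,interpolation=2)
b=cv2.resize(s[205:360,245:395],None,fx=4,fy=3.87,interpolation=2)
cv2.imwrite("pics/a.png",a);cv2.imwrite("pics/b.png",b[:600])
E
```

```text
top centre [0.55223056 0.03393245] rad 0.14208959788342385 0.5124760076775432
side centre [0.55487321 0.03405534] rad 0.14307427902025363 0.5180265654648957
plunger (array([ 0.49034854, -0.08319917,  0.0979186 ]), np.float64(0.009760905148050338)) handle (array([0.5520838 , 0.03180581, 0.17678748]), np.float64(0.002562415822358206)) electrode (array([0.63728564, 0.06012842, 0.13391842]), np.float64(0.0008861305019368749))
```

View pics/a.png

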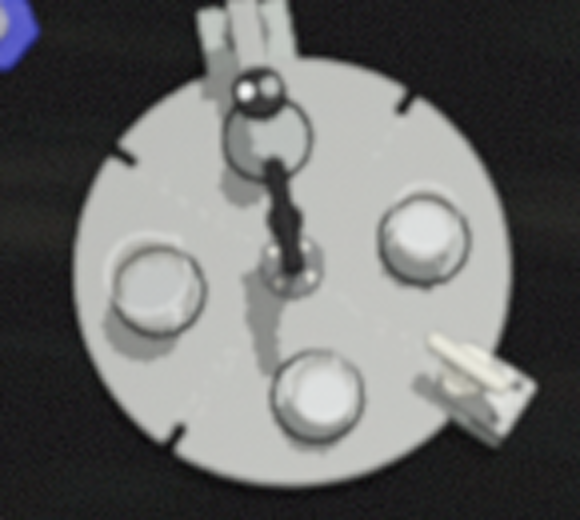

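View pics/b.png

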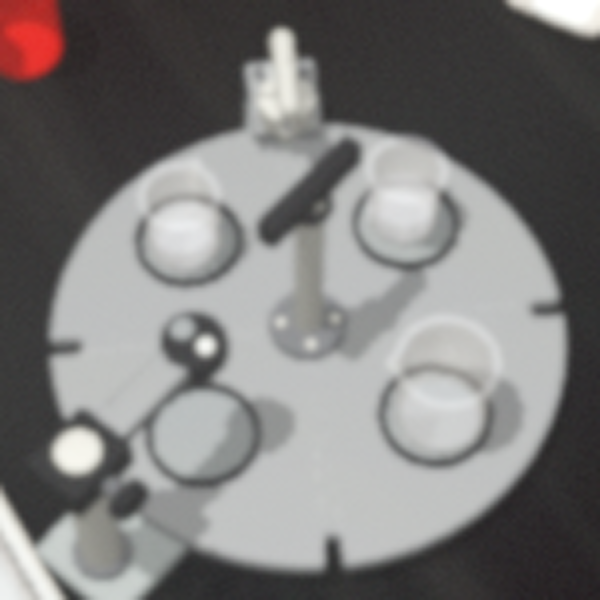

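Crop: the left beaker in the top view (274,238), side (354,305), is clearly the widest and tallest. It is clear glass, and the red ones aren't on the rack. It sits at bearing about +90°, so the rack must turn −90°. Next: bearing and poses.

Run:
```python
from h import *
C=np.array([.5533,.0337])
A=lambda p:np.degrees(np.arctan2(*(p[:2]-C)[::-1]))
T=lambda u,v:(235+u/4,165+v/4)
S=lambda u,v:(245+u/4,205+v/3.87)
for q in((123,155),(408,100),(177,437)):
    p=pl("top",*T(*q),.03);print("notch top",p,A(p),np.linalg.norm(p[:2]-C))
for q in((62,347),(333,552),(548,308)):
    p=pl("side",*S(*q),.03);print("notch side",A(p),np.linalg.norm(p[:2]-C))
for q in((160,290),(424,238),(318,397),(267,138)):
    p=pl("top",*T(*q),.037);print("nest",A(p),np.linalg.norm(p[:2]-C))
hs=[pl("top",*T(*q),.185)[:2] for q in((275,165),(291,268))];print("handle",hs,np.mean(hs,0),A(hs[0]-np.mean(hs,0)+C))
hs=[pl("side",*S(*q),.183)[:2] for q in((350,150),(271,236))];print("handle",hs,np.mean(hs,0))
hs=[pl("top",*T(*q),.1)[:2] for q in((432,343),(507,387))];print("tbar",hs,np.mean(hs,0),np.linalg.norm(hs[0]-hs[1]))
print("tip side",pl("side",*S(282,36),.1))
print("wash",pl("top",225,306,.2),"acid",pl("top",452,279,.13))
```

```text
notch top [0.61278596 0.1535625  0.03      ] 63.60548721855739 0.13381180487063352
notch top [ 0.67340173 -0.0290247   0.03      ] -27.576402801586543 0.13549469293351543
notch top [0.43130897 0.09193942 0.03      ] 154.4798452268706 0.13518003237966
notch side -26.00458694088748 0.13593435623841987
notch side 63.02218187415859 0.1362596841956762
notch side 152.55017261248545 0.13419042347952845
nest 109.491638002887 0.0868783651398982
nest -72.59841872338662 0.08836453592831706
nest -161.43492508633037 0.09080313796893685
nest 18.03819571255048 0.08501275516220827
handle [array([0.57913653, 0.04137727]), array([0.51890976, 0.02403873])] [0.54902314 0.032708  ] 16.060460624272128
handle [array([0.52742141, 0.02889394]), array([0.5868727 , 0.05152427])] [0.55714706 0.04020911]
tbar [array([ 0.50004006, -0.06337497]), array([ 0.47840102, -0.11238118])] [ 0.48922054 -0.08787808] 0.05357104655237873
tip side [ 0.48390557 -0.10467582  0.1       ]
wash [0.32518193 0.18515799 0.2       ] acid [ 0.45852397 -0.32985295  0.13      ]
```

```bash
cat >> h.py <<'E'
from scipy.spatial.transform import Rotation as Ro
def go(pos,yaw):  # row numbers towards pos with the tool y at yaw deg
    s=manip.get_state();R=Ro.from_quat(np.roll(s["ee_rot"],-1)).as_matrix()
    cur=np.degrees(np.arctan2(R[1,1],R[0,1]));d=R.T@(np.array(pos)-s["position"])/.8
    tw=-((yaw-cur+180)%360-180)/120
    return np.round(d,4),round(tw,4),"now",s["position"].round(4),round(cur,1)
E
python3 -c "
from h import *
print(go([.172,.549,.33],-26.7));print(go([.4931,-.086,.33],-26.7));print(go([.4931,-.086,.14],-26.7))"
```

```text
(array([ 1.000e-04,  8.000e-04, -1.143e-01]), np.float64(0.8274), 'now', array([0.1719, 0.5482, 0.2385]), np.float64(72.6))
(array([-0.6203, -0.6365, -0.1134]), np.float64(0.8274), 'now', array([0.1719, 0.5482, 0.2385]), np.float64(72.6))
(array([-0.6204, -0.6361,  0.1241]), np.float64(0.8274), 'now', array([0.1719, 0.5482, 0.2385]), np.float64(72.6))
```

>>> move_arm(deltas=[[[0,0,-0.057,0,-1],[0,0,-0.114,0.07,-1],[-0.62,-0.636,-0.114,0.827,-1],[-0.62,-0.636,-0.114,0.827,-1],[-0.62,-0.636,-0.114,0.827,-1],[-0.62,-0.636,-0.114,0.827,-1],[-0.62,-0.636,-0.114,0.827,-1],[-0.62,-0.636,-0.114,0.827,-1],[-0.62,-0.636,-0.114,0.827,-1],[-0.62,-0.636,-0.114,0.827,-1],[-0.62,-0.636,-0.114,0.827,-1],[-0.62,-0.636,-0.114,0.827,-1]]])

```text
clock: 1.3
position: [0.3981, 0.1007, 0.3304]
ee_rot: [-0.0, 0.83, 0.558, 0.0]
contact_force: [1.1, 0.8, -0.0]
width: 0.0853
gripper_force: 0.0
```

```bash
python3 -c "
from h import *
print(go([.4931,-.086,.14],-26.7))"
```

```text
(array([-0.1717,  0.1978,  0.2379]), np.float64(0.0383), 'now', array([0.3981, 0.1007, 0.3304]), np.float64(-22.1))
```

>>> move_arm(deltas=[[[-0.172,0.198,0,0.038,-1],[-0.172,0.198,0,0.038,-1],[-0.172,0.198,0,0.038,-1],[-0.172,0.198,0,0.038,-1],[-0.172,0.198,0,0.038,-1],[-0.172,0.198,0.12,0.038,-1],[-0.172,0.198,0.22,0.038,-1],[-0.172,0.198,0.22,0.038,-1],[-0.172,0.198,0.22,0.038,-1],[-0.172,0.198,0.22,0.038,-1]]])

```text
clock: 2.3
position: [0.4904, -0.0822, 0.1505]
ee_rot: [-0.004, 0.849, 0.528, -0.003]
contact_force: [-1.0, -0.2, -0.7]
width: 0.0856
gripper_force: 0.0
```

Run:
```python
from h import *
print(go([.4931,-.086,.084],-26.7))
t=manip.get_image("top")[:,:,::-1];s=manip.get_image("side")[:,:,::-1]
o=np.hstack([cv2.resize(t[200:320,290:410],(400,400),interpolation=2),cv2.resize(s[170:290,255:375],(400,400),interpolation=2)])
cv2.imwrite("pics/c.png",o)
```

```text
(array([-0.0026,  0.006 ,  0.0831]), np.float64(0.0034), 'now', array([ 0.4904, -0.0822,  0.1505]), np.float64(-26.3))
```

View pics/c.png

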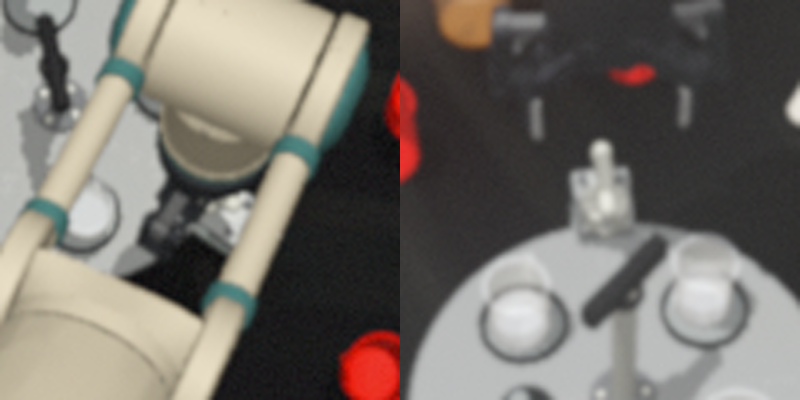

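The side view shows the two fingers at (537,118) and (685,108) in the crop, straddling the T-bar at (601,150). I'm lowering now.

>>> move_arm(deltas=[[[-0.002,0.004,0.04,0.003,-1],[-0.002,0.004,0.078,0.003,-1],[-0.002,0.004,0.078,0.003,-1],[-0.002,0.004,0.078,0.003,-1]]])

```text
clock: 2.8
position: [0.4976, -0.0869, 0.0939]
ee_rot: [0.001, 0.851, 0.525, 0.001]
contact_force: [-0.1, -0.0, -0.7]
width: 0.0854
gripper_force: 0.0
```

```bash
python3 -c "
from h import *
print(go([.4931,-.086,.084],-26.7))"
```

```text
(array([-0.0015, -0.0056,  0.0124]), np.float64(0.0004), 'now', array([ 0.4976, -0.0869,  0.0939]), np.float64(-26.7))
```

>>> move_arm(deltas=[[[-0.0015,-0.0056,0.0125,0,-1],[-0.0015,-0.0056,0.0125,0,-1],[-0.0015,-0.0056,0.0125,0,0],[-0.0015,-0.0056,0.0125,0,1],[-0.0015,-0.0056,0.0125,0,1],[-0.0015,-0.0056,0.0125,0,1],[-0.0015,-0.0056,0.0125,0,1],[-0.0015,-0.0056,0.0125,0,1]]], squeeze=40)

```text
clock: 3.6
position: [0.4936, -0.0866, 0.0826]
ee_rot: [0.002, 0.851, 0.525, 0.001]
contact_force: [3.2, -1.0, 0.1]
width: 0.0119
gripper_force: 38.9
```

```bash
python3 -c "
from h import *
print(go([.4931,-.086,.084],-26.7))"
```

```text
(array([ 0.0004, -0.0009, -0.0018]), np.float64(0.0003), 'now', array([ 0.4936, -0.0866,  0.0826]), np.float64(-26.7))
```

The fingers closed to 11.9 mm on the bar with little side force. I'm lifting 16.4 mm.

>>> move_arm(deltas=[[[0,0,-0.007,0,1],[0,0,-0.014,0,1],[0,0,-0.0205,0,1],[0,0,-0.0205,0,1],[0,0,-0.0205,0,1]]])

```text
clock: 4.1
position: [0.4933, -0.0865, 0.0983]
ee_rot: [0.001, 0.851, 0.525, 0.001]
contact_force: [6.2, -2.1, -7.3]
width: 0.0117
gripper_force: 39.0
```

>>> move_arm(deltas=[[[0,0,-0.0007,-0.07,1],[0,0,-0.0007,-0.14,1],[0,0,-0.0007,-0.21,1],[0,0,-0.0007,-0.28,1],[0,0,-0.0007,-0.35,1],[0,0,-0.0007,-0.42,1],[0,0,-0.0007,-0.49,1],[0,0,-0.0007,-0.56,1],[0,0,-0.0007,-0.63,1],[0,0,-0.0007,-0.7,1],[0,0,-0.0007,-0.75,1],[0,0,-0.0007,-0.75,1]]])

```text
clock: 5.3
position: [0.4949, -0.0862, 0.099]
ee_rot: [0.003, 0.23, 0.973, 0.0]
contact_force: [8.0, -1.5, -6.7]
width: 0.0113
gripper_force: 39.0
```

```bash
python3 -c "
from h import *
print(go([.4931,-.086,.094],63.3));s=manip.get_state();print(s['contact_force'],s['moment'])"
```

```text
(array([ 0.0022, -0.0008,  0.0063]), np.float64(0.0008), 'now', array([ 0.4949, -0.0862,  0.099 ]), np.float64(63.4))
[ 8.00816766 -1.48353399 -6.66036892] [-0.21246843 -1.31412534  0.0095556 ]
```

>>> move_arm(deltas=[[[0,0,0.003,0,1],[0,0,0.006,0,1],[0,0,0.006,0,1],[0,0,0.006,0,1]]])

```text
clock: 5.7
position: [0.4949, -0.0862, 0.0944]
ee_rot: [0.003, 0.231, 0.973, 0.0]
contact_force: [8.0, -0.4, -6.0]
width: 0.0118
gripper_force: 39.1
```

>>> move_arm(deltas=[[[0,0,0.0015,0,1],[0,0,0.0015,0,1],[0,0,0.0015,0,1]]])

```text
clock: 6.0
position: [0.4951, -0.0862, 0.094]
ee_rot: [0.003, 0.231, 0.973, 0.0]
contact_force: [5.9, -1.7, -1.1]
width: 0.0121
gripper_force: 39.5
```

It's seated in the rest notch: the load is off the arm at 11.4 mm lift. Releasing and rising.

>>> move_arm(deltas=[[[0,0,0,0,-1],[0,0,0,0,-1],[0,0,0,0,-1],[0,0,0,0,-1],[0,0,-0.06,0,-1],[0,0,-0.12,0,-1],[0,0,-0.18,0,-1],[0,0,-0.2,0,-1],[0,0,-0.2,0,-1]]])

```text
clock: 6.9
position: [0.4931, -0.0862, 0.2561]
ee_rot: [0.003, 0.231, 0.973, -0.0]
contact_force: [-0.2, 0.1, -0.3]
width: 0.0854
gripper_force: 0.0
```

```bash
python3 -c "
from h import *
print(go([.5533,.0337,.24],108.3))"
```

```text
(array([1.000e-04, 1.677e-01, 2.040e-02]), np.float64(-0.3747), 'now', array([ 0.4931, -0.0862,  0.2561]), np.float64(63.3))
```

>>> move_arm(deltas=[[[0,0.168,0.005,-0.375,-1],[0,0.168,0.005,-0.375,-1],[0,0.168,0.005,-0.375,-1],[0,0.168,0.005,-0.375,-1],[0,0.168,0.005,-0.375,-1],[0,0.168,0.005,-0.375,-1],[0,0.168,0.005,-0.375,-1],[0,0.168,0.005,-0.375,-1]]])

```text
clock: 7.7
position: [0.5512, 0.0344, 0.2475]
ee_rot: [-0.002, -0.159, 0.987, 0.0]
contact_force: [-0.5, 0.9, 0.5]
width: 0.0855
gripper_force: 0.0
```

Run:
```python
from h import *
print(go([.5533,.0337,.167],108.3))
t=manip.get_image("top")[:,:,::-1];s=manip.get_image("side")[:,:,::-1]
o=np.hstack([cv2.resize(t[170:300,250:380],(400,400),interpolation=2),cv2.resize(s[190:320,250:380],(400,400),interpolation=2)])
cv2.imwrite("pics/d.png",o)
```

```text
(array([-0.0026, -0.0018,  0.1006]), np.float64(-0.0002), 'now', array([0.5512, 0.0344, 0.2475]), np.float64(108.3))
```

View pics/d.png

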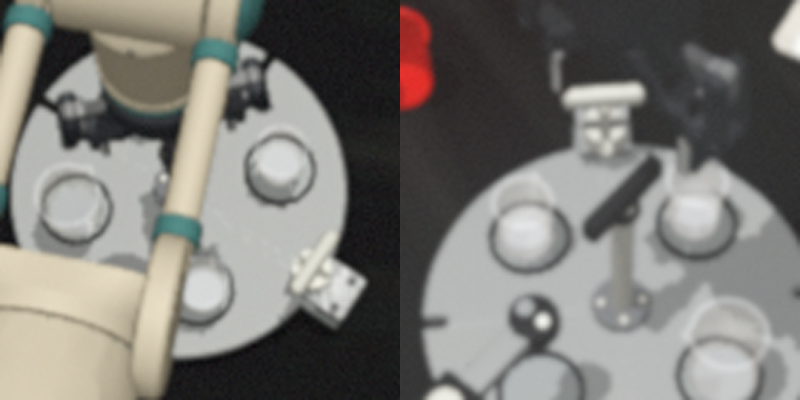

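The T-bar at (605,95) in the crop now lies across the radius and stays up. The fingers at (557,70) and (684,150) straddle the black bar at (622,198). Descending.

>>> move_arm(deltas=[[[-0.001,-0.001,0.05,0,-1],[-0.001,-0.001,0.094,0,-1],[-0.001,-0.001,0.094,0,-1],[-0.001,-0.001,0.094,0,-1],[-0.001,-0.001,0.094,0,-1]]])

```text
clock: 8.3
position: [0.5545, 0.0337, 0.1758]
ee_rot: [0.002, -0.159, 0.987, -0.0]
contact_force: [0.2, -0.0, 0.4]
width: 0.0856
gripper_force: 0.0
```

```bash
python3 -c "
from h import *
print(go([.5533,.0337,.167],108.3))"
```

```text
(array([0.0015, 0.0005, 0.011 ]), np.float64(0.0001), 'now', array([0.5545, 0.0337, 0.1758]), np.float64(108.3))
```

>>> move_arm(deltas=[[[0.0015,0.0005,0.011,0,-1],[0.0015,0.0005,0.011,0,-1],[0.0015,0.0005,0.011,0,1],[0.0015,0.0005,0.011,0,1],[0.0015,0.0005,0.011,0,1],[0.0015,0.0005,0.011,0,1],[0.0015,0.0005,0.011,0,1],[0.0015,0.0005,0.011,0,1]]], squeeze=25)

```text
clock: 9.1
position: [0.5521, 0.0332, 0.1654]
ee_rot: [0.0, -0.159, 0.987, -0.001]
contact_force: [0.6, -2.1, 2.8]
width: 0.0223
gripper_force: 24.5
```

```bash
python3 -c "
from h import *
print(go([.5533,.0337,.167],18.3),manip.get_state()['moment'])"
```

```text
(array([-0.0016,  0.0001, -0.002 ]), np.float64(0.7504), 'now', array([0.5521, 0.0332, 0.1654]), np.float64(108.3)) [-0.4464105  -0.0157823   0.00930925]
```

The width of 22 mm means the tips hit the column hub below the bar. I'll open, raise 8 mm and re-close.

>>> move_arm(deltas=[[[0,0,0,0,0.2],[0,0,0,0,0.2],[-0.001,0,-0.01,0,0.2],[-0.001,0,-0.01,0,0.2],[-0.001,0,-0.01,0,1],[-0.001,0,-0.01,0,1],[-0.001,0,-0.01,0,1],[-0.001,0,-0.01,0,1],[-0.001,0,-0.01,0,1]]])

```text
clock: 10.0
position: [0.5535, 0.0336, 0.1744]
ee_rot: [0.001, -0.159, 0.987, -0.001]
contact_force: [0.0, -1.0, 5.7]
width: 0.0137
gripper_force: 27.5
```

```bash
python3 -c "
from h import *
print(go([.5533,.0337,.174],18.3),manip.get_state()['moment'])"
```

```text
(array([0.0002, 0.0002, 0.0005]), np.float64(0.7503), 'now', array([0.5535, 0.0336, 0.1744]), np.float64(108.3)) [-0.16907305  0.06913192 -0.00256049]
```

>>> move_arm(deltas=[[[0,0,0,0.01,1],[0,0,0,0.03,1],[0,0,0,0.06,1],[0,0,0,0.095,1],[0,0,0,0.13,1],[0,0,0,0.165,1],[0,0,0,0.2,1],[0,0,0,0.23,1],[0,0,0,0.245,1],[0,0,0,0.25,1],[0,0,0,0.25,1]]])

```text
clock: 11.1
position: [0.5534, 0.0344, 0.1744]
ee_rot: [0.001, 0.102, 0.995, 0.0]
contact_force: [-0.9, 0.9, 5.4]
width: 0.0136
gripper_force: 28.2
```

```bash
python3 -c "
from h import *
print(go([.5533,.0337,.174],18.3),manip.get_state()['moment'])"
```

```text
(array([-0.    , -0.0009,  0.0005]), np.float64(0.5001), 'now', array([0.5534, 0.0344, 0.1744]), np.float64(78.3)) [ 0.05613588  0.05470235 -0.08256155]
```

Forces are small. Continuing for the remaining 60°.

>>> move_arm(deltas=[[[0,0,0,0.02,1],[0,0,0,0.06,1],[0,0,0,0.11,1],[0,0,0,0.165,1],[0,0,0,0.22,1],[0,0,0,0.275,1],[0,0,0,0.33,1],[0,0,0,0.385,1],[0,0,0,0.44,1],[0,0,0,0.475,1],[0,0,0,0.495,1],[0,0,0,0.5,1]]])

```text
clock: 12.3
position: [0.5544, 0.0355, 0.1744]
ee_rot: [0.001, 0.586, 0.81, 0.002]
contact_force: [3.1, 3.5, 5.8]
width: 0.0133
gripper_force: 28.9
```

>>> move_arm(deltas=[[[0,0,0,0,1],[0,0,0,0,1]]])

```text
clock: 12.5
position: [0.5544, 0.0355, 0.1744]
ee_rot: [0.001, 0.585, 0.811, 0.003]
contact_force: [1.5, 5.1, 5.2]
width: 0.0135
gripper_force: 28.9
```

Run:
```python
from h import *
print(go([.5533,.0337,.174],18.3),manip.get_state()['moment'])
t=manip.get_image("top")[:,:,::-1];s=manip.get_image("side")[:,:,::-1]
o=np.hstack([cv2.resize(t[170:300,250:380],(400,400),interpolation=2),cv2.resize(s[220:360,250:390],(400,400),interpolation=2)])
cv2.imwrite("pics/e0.png",t.copy());cv2.imwrite("pics/e1.png",s.copy());cv2.imwrite("pics/e.png",o)
```

```text
(array([-0.0017, -0.002 ,  0.0004]), np.float64(0.0004), 'now', array([0.5544, 0.0355, 0.1744]), np.float64(18.3)) [ 0.67113867 -0.25978201 -0.03065892]
```

View pics/e.png

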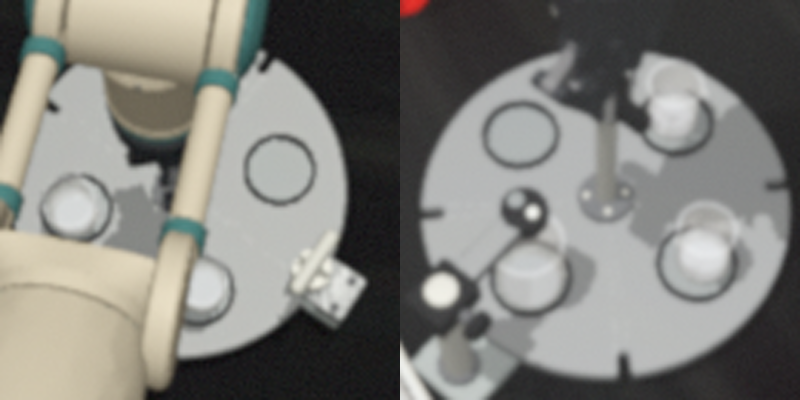

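Large beaker now under the electrode at (530,270) in the crop, upright. Notches at (432,212), (623,365) and (778,186); I'll check the angle from those.

Run:
```python
from h import *
C=np.array([.5533,.0337])
# dark-pixel centroid on ring r 131-140 mm near each notch, before and after
for f in("side0","e1"):
    g=cv2.cvtColor(cv2.imread(f"pics/{f}.png"),6).astype(np.float32);o=[]
    for b in(-26,63,152.5):
        a=np.radians(np.arange(b-8,b+8,.2));p=[]
        for r in np.arange(.131,.137,.001):
            uv=np.array([proj("side",np.r_[C+r*np.array([np.cos(x),np.sin(x)]),.03]) for x in a],np.float32)
            p.append(cv2.remap(g,uv[:,:1],uv[:,1:],1)[:,0])
        p=np.mean(p,0);w=np.clip(np.median(p)-15-p,0,None);o.append(np.degrees((w*a).sum()/w.sum()))
    print(f,np.round(o,2))
```

```text
side0 [-26.28  62.7  152.8 ]
e1 [-26.21  62.75 152.63]
```

The angle matches to within 0.2°. Releasing and returning to the T-handle.

>>> move_arm(deltas=[[[0,0,0,0,-1],[0,0,0,0,-1],[0,0,0,0,-1],[0,0,0,0,-1],[0,0,-0.05,0,-1],[0,0,-0.1,0,-1],[0,0,-0.1,0,-1],[0,0,-0.1,0,-1]]])

```text
clock: 13.4
position: [0.5528, 0.0339, 0.2538]
ee_rot: [0.001, 0.585, 0.811, 0.0]
contact_force: [0.6, 0.2, 0.0]
width: 0.0855
gripper_force: 0.0
```

Run:
```python
from h import *
print(go([.4938,-.0863,.25],63.3))
```

```text
(array([-0.1194, -0.1172,  0.0047]), np.float64(-0.3748), 'now', array([0.5528, 0.0339, 0.2538]), np.float64(18.3))
```

>>> move_arm(deltas=[[[-0.119,-0.117,0,-0.375,-1],[-0.119,-0.117,0,-0.375,-1],[-0.119,-0.117,0,-0.375,-1],[-0.119,-0.117,0,-0.375,-1],[-0.119,-0.117,0,-0.375,-1],[-0.119,-0.117,0,-0.375,-1],[-0.119,-0.117,0,-0.375,-1],[-0.119,-0.117,0.06,-0.375,-1],[-0.119,-0.117,0.12,-0.375,-1],[-0.119,-0.117,0.14,-0.375,-1],[-0.119,-0.117,0.14,-0.375,-1],[-0.119,-0.117,0.14,-0.375,-1]]])

```text
clock: 14.6
position: [0.4937, -0.0857, 0.1409]
ee_rot: [-0.0, 0.231, 0.973, 0.0]
contact_force: [0.7, -0.2, 0.3]
width: 0.0855
gripper_force: 0.0
```

Run:
```python
from h import *
print(go([.4938,-.0863,.0955],63.3))
```

```text
(array([-0.0005, -0.0006,  0.0567]), np.float64(-0.0001), 'now', array([ 0.4937, -0.0857,  0.1409]), np.float64(63.3))
```

>>> move_arm(deltas=[[[0,0,0.03,0,-1],[0,0,0.0565,0,-1],[0,0,0.0565,0,-1],[0,0,0.0565,0,-1],[0,0,0.0565,0,1],[0,0,0.0565,0,1],[0,0,0.0565,0,1],[0,0,0.0565,0,1],[0,0,0.0565,0,1],[0,0,0.0565,0,1]]], squeeze=40)

```text
clock: 15.6
position: [0.4938, -0.0855, 0.0962]
ee_rot: [0.0, 0.231, 0.973, 0.0]
contact_force: [0.3, 1.5, 2.7]
width: 0.0118
gripper_force: 39.0
```

>>> move_arm(deltas=[[[0,0,-0.003,0,1],[0,0,-0.0065,0,1],[0,0,-0.0065,0,1],[0,0,-0.0065,0,1]]])

```text
clock: 16.0
position: [0.4936, -0.0854, 0.1006]
ee_rot: [-0.0, 0.231, 0.973, 0.0]
contact_force: [2.7, 1.9, -7.3]
width: 0.0115
gripper_force: 38.9
```

>>> move_arm(deltas=[[[0,0,-0.0005,0.07,1],[0,0,-0.0005,0.14,1],[0,0,-0.0005,0.21,1],[0,0,-0.0005,0.28,1],[0,0,-0.0005,0.35,1],[0,0,-0.0005,0.42,1],[0,0,-0.0005,0.49,1],[0,0,-0.0005,0.56,1],[0,0,-0.0005,0.63,1],[0,0,-0.0005,0.7,1],[0,0,-0.0005,0.75,1],[0,0,-0.0005,0.75,1]]])

```text
clock: 17.2
position: [0.4945, -0.0852, 0.1012]
ee_rot: [-0.0, 0.852, 0.524, 0.001]
contact_force: [3.6, 2.4, -6.8]
width: 0.0118
gripper_force: 39.0
```

Run:
```python
from h import *
print(go([.4938,-.0863,.0845],-26.7),manip.get_state()["moment"])
```

```text
(array([-0.0017, -0.0002,  0.0209]), np.float64(-0.0009), 'now', array([ 0.4945, -0.0852,  0.1012]), np.float64(-26.8)) [ 0.47596761 -0.68807363 -0.00911944]
```

>>> move_arm(deltas=[[[0,0,0.004,0,1],[0,0,0.008,0,1],[0,0,0.012,0,1],[0,0,0.016,0,1],[0,0,0.0195,0,1],[0,0,0.0195,0,1],[0,0,0.0195,0,1]]])

```text
clock: 17.9
position: [0.4945, -0.0853, 0.086]
ee_rot: [0.0, 0.851, 0.525, 0.001]
contact_force: [3.2, 3.6, -3.3]
width: 0.0114
gripper_force: 39.2
```

>>> move_arm(deltas=[[[0,0,0.001,0,1],[0,0,0.002,0,1],[0,0,0.002,0,1],[0,0,0.002,0,1]]])

```text
clock: 18.3
position: [0.4946, -0.0854, 0.085]
ee_rot: [0.0, 0.851, 0.525, 0.001]
contact_force: [3.1, 5.0, 0.3]
width: 0.0121
gripper_force: 39.6
```

Home is reached: the load came off at z = 0.085, as expected. I'll release, rise straight up, then look.

>>> move_arm(deltas=[[[0,0,0,0,-1],[0,0,0,0,-1],[0,0,0,0,-1],[0,0,0,0,-1],[0,0,-0.06,0,-1],[0,0,-0.12,0,-1],[0,0,-0.18,0,-1],[0,0,-0.24,0,-1],[0,0,-0.3,0,-1],[0.05,0.1,-0.3,0,-1],[0.1,0.2,-0.3,0,-1],[0.1,0.2,-0.3,0,-1]]])

```text
clock: 19.5
position: [0.6449, -0.0863, 0.3254]
ee_rot: [0.001, 0.851, 0.525, 0.0]
contact_force: [0.3, -0.8, 0.6]
width: 0.0852
gripper_force: 0.0
```

Run:
```python
from h import *
print(go([.4938,-.0863,.0845],-26.7))
t=manip.get_image("top")[:,:,::-1];s=manip.get_image("side")[:,:,::-1]
o=np.hstack([cv2.resize(t[165:305,240:380],(400,400),interpolation=2),cv2.resize(s[210:360,250:400],(400,400),interpolation=2)])
cv2.imwrite("pics/f.png",o)
# T-bar's bright inner end: rows before and after
for f,im in(("before",cv2.imread("pics/side0.png")),("after",s)):
    m=(cv2.cvtColor(np.ascontiguousarray(im),6)[205:232,305:330]>185);y,x=np.nonzero(m);print(f,m.sum(),x.mean()+305,y.mean()+205,y.min()+205)
```

```text
(array([-0.0849, -0.1693,  0.3008]), np.float64(0.0), 'now', array([ 0.6449, -0.0863,  0.3254]), np.float64(-26.7))
before 143 314.56643356643355 224.2097902097902 213
after 82 312.9634146341463 223.09756097560975 213
```

View pics/f.png

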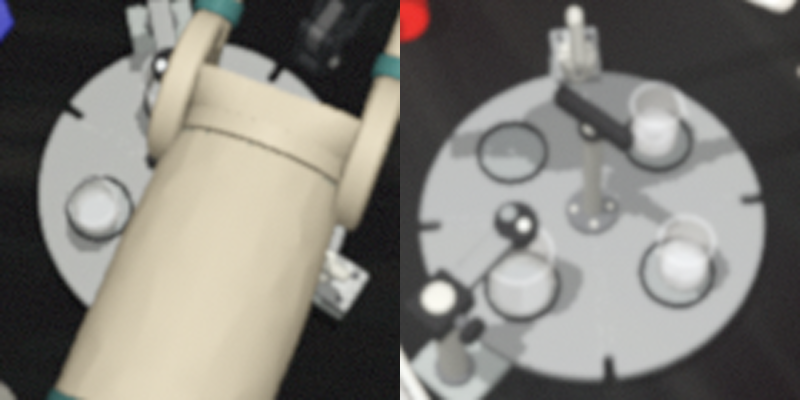

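The T-bar at (575,40) in the crop points to the axis, with its top row at the home level (213, as before). The large beaker at (523,270) stands under the electrode and all beakers are upright in their nests. Handing in.

```bash
python3 -c "
from rig import manip
print(manip.sign_off())"
```

```text
the job is handed in; nothing more can be done
None
```

The job is handed in at about 20 s: the largest beaker stands under the electrode, the plunger is home and the rack locked, and the beakers are upright in their nests with nothing else touched.

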